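# Open the eyepiece case through its two-stage catch

### The arm

A 7-joint arm with a two-finger parallel gripper is mounted at the origin on the work surface. World frame = base frame: x ahead of the robot, y to its left, z up, the work surface at z = 0. Lengths are in m, angles in degrees, forces in N, time in s.
With the tool pointing down it reaches from about 0.4 to 0.85 m from the base axis. Payload 10.4 kg.
Tool frame: the origin (TCP) lies at the very end of the fingers, on their centre line; the grasp point (between the pads) lies bot.grip_point_offset behind it (bot.grip_point_offset is the distance from the TCP to the grasp point, in m); z points along the fingers, y is the line along which they close (so a half turn about z gives the same grasp; the last joint's range is limited). The gripper opens to 85 mm and grips with 20 to 120 N. Pads are 22 mm wide; open, the fingers measure 114 mm over their backs; the gripper's body (76 mm by 85 mm) begins 54 mm behind the grasp point. The pads swing forward as they close: fully open they stand 13 mm farther back than shut.
Start: joints at [75.481, 19.034, -3.707, 83.658, 1.238, 77.344, -5.071], TCP at [0.143, -0.608, 0.231] pointing down, gripper open.
Joint ranges: [-148.97, 148.97], [-28.65, 121.19], [-84.17, 76.75], [9.2, 138.47], [-72.65, 252.65], [3.7, 117.97], [-149.18, 149.18]. Speed limits (degrees/s): [127.2, 127.2, 159.86, 159.86, 180, 180, 180].

### API

Orientations are given as [roll, pitch, yaw] about the fixed x, y, z axes, in that order (R = Rz(yaw) Ry(pitch) Rx(roll)).
In Python, from plant import bot gives the robot as it stands.
- The arm moves only by the tool send_rows, never from a script. Its arguments are lists of equal length, an entry for each row: "xyz": the shift along the world's x, y, z in m, a list of three; "rot": the turn, a rotation vector about the world's x, y, z in rad, a list of three; "gripper": the closure in counts, from 0 (fully open) to 255 (shut). In form: {"xyz": [[tx, ty, tz], ...], "rot": [[ax, ay, az], ...], "gripper": [gripper, ...]}. A call has 1 to 8 rows; each row is the pose to reach, as a shift and turn from the pose commanded when the call began; what a row does not reach only later rows make up. A row lasts 1/8 s, in which the tool goes at most 62.5 mm and 10.7 degrees, less where a joint would pass 70% of its speed; a pose out of reach is approached as far as the arm can. A call with a gripper value outside its range is refused whole. The fingers move at their own pace and stop on an object; the grip force is fixed at half the most. Time passes only in rows, so rows that repeat a pose let the fingers close. It gives the time, the measured TCP pose, the force, the opening and the grip force at its end, in the units of the state.
- bot.state(): the state, without advancing time (a new reading comes with each control period).
- bot.grab_frame(name): name is "side" or "top"; returns the picture (384x512x3 uint8, red, green, blue); there is no depth.
- bot.get_calibration(name): a dict with "fx", "fy", "cx", "cy" (pixels), "k1" (the pictures are not rectified: a ray, as slopes to the right and down, at radius r is drawn at 1 + k1 r^2 times it, then the intrinsics apply), "camera_from_world" (4x4, takes a point from world to camera coordinates). Camera axes: x right, y up, looking along -z (the intrinsics and any distortion apply to the point x, -y, -z); pixel columns grow to the right and rows downward; lengths in m; the calibration is good to about 2 mm. A picture is of the moment at which its call begins. get_calibration takes no time and is no camera call.
- bot.hand_in(): hands the job in; it is judged then, once.
The state is a dict: "time": time; "q": joint angles; "joint_velocities": joint speeds; "joint_torque": joint torques, N m; "position": TCP position; "orientation": TCP orientation; "contact_force": force on the tool from outside, world axes, zero at the start; "ft_torque": the same for the moment, N m; "gripper_width": finger opening in m; "grasp_force": force on a finger pad.
Only numpy, scipy, OpenCV 4.12 (cv2) and the standard library are available. Lean on these libraries where they do the work, as an engineer would, in place of code of your own. Each camera call takes 0.05 s, during which the arm holds its last target. There are 200 camera calls.

### The job

Open the instrument case: slide the red safety tab on the grey cover away from the orange latch until you feel it come up gently against its stop, then swing the orange latch up and right over towards the front while the lid is still shut, and lift the lid by its handle until it stands open by itself, half-way up or so. Do not ram the tab into its stop, do not force the latch while it is still blocked, and leave the other things on the bench where they are.

Things in the scene. Friction and masses are not known exactly. Their poses are not given: they have to be found in the camera images.
- case: dark blue instrument case, fixed, 220 (x) x 300 (y) x 90 high with lid shut; lid top z = 90. Origin on the bench, mid-width; in its frame it reaches from x = -100 (front, catch side) to +120 (lid hinge), z up. Before it stand the latch's plinth (x -136 to -102, y -42 to 42, 72 high; hinge ears to 97) and the grey cover of the safety catch (x -145 to -102, y 42 to 150, top z = 100).
- tab: red safety tab: fin 10 (case x) x 24 (case y) x 34 tall, standing in a slot on the grey cover's top. Origin: underside of the fin, case x = -122, z = 100. Slides along case +y only (away from the latch), 3 N friction, stays where left. Its unseen tongue, set differently each time, blocks the latch and meets a rubber stop after 5 to 36 mm: find the stop by feel.
- tab_grip (a point): middle of the red fin, 24 above the cover's top and 10 below the fin's top. The latch comes free only in the last 2 mm before the tongue meets the stop, and beyond.
- bumper: rubber stop of the tab, unseen inside the grey cover; yields about 1 mm for each 6 N; more than 12 N on it is too rough. Its place does not tell the tab's travel, because the tongue's setting on the tab varies.
- latch: orange U-shaped latch, a steel plate on it lies over the lid's front edge. Origin on its hinge axis (along case y); z axis up when shut, tips by the angle raised. Swings up and over to the front (case -x), 0 to 1.45 rad, about 2 to 3 N at the bar, stays where left. While blocked it gives springily, under 0.3 rad; over 6 N upward at the bar then strains the catch.
- latch_bar (a point): middle of the latch's round cross-bar: 11 diameter, along the case's y, 60 between the arms' centre lines. Shut, it lies 80 behind (case +x) and 30 above the hinge axis and 28 above the lid's top.
- latch_hinge (a point): point on the latch's hinge axis, midway between its arms; in the case frame x = -122, y = 0, z = 88
- lid: lid of the case, 222 x 302 x 20, hinged on the far side along the case's y. Origin on the hinge axis; its z axis points up when shut and tips by the opening angle, 0 to 1.2 rad. Stiff hinge: it stays where it is left, and takes 7 to 13 N upward at its handle. Held down by the latch until that is raised.
- lid_bar (a point): middle of the round bar of the steel handle on the lid: 12 diameter, along the case's y, 90 between its posts' centre lines, 39 above the lid's top. Shut, it lies 80 in front of (case -x) and 60 above the lid's hinge axis.
- lid_hinge (a point): point on the lid's hinge axis, midway along it; in the case frame x = 120, y = 0, z = 70
- objective_a: microscope objective with a yellow ring, 35 dia x 50, stands beside the case; origin under its centre
- objective_b: microscope objective with a blue ring, 35 dia x 50, stands beside the case; origin under its centre
- dish: glass dish, 90 dia x 18, beside the case; origin under its centre
- driver: screwdriver with a black handle, lying beside the case, 160 long; origin near its middle
- solvent: closed amber bottle, 60 dia x 150; origin under its centre
- jar: closed clear jar with blue cap, 66 dia x 80; origin under its centre
- mug: white mug, 80 dia x 90; origin under its centre
- slidebox: cardboard slide box, 90 x 60 x 35; origin under its centre

How it is judged:
By the outcome, as a careful person would: the job done as asked, in the order asked, and still so for the second after the job is handed in, with the robot touching nothing.
It also fails if it takes over 56 s, if anything falls off the work surface, if the arm or the gripper's body presses on something with over 40 N, if the wrist force passes 120 N, or if a joint passes its speed limit or range.

## Working session

There is one attempt and no reset: what is moved stays moved. The work goes in short steps, Python scripts to look and compute and a tool call to move; the robot and the scene stay as the last step left them, time stands still between calls to the robot, and variables do not carry over. Pictures are saved under pics/ and viewed, at most 10 in all, crops included, and the job is handed in when it is done.

Besides the shell and the picture viewer there is one more tool, called after "Emit:" as name(argument=value, ...) on one line, values as JSON. send_rows: Moves the arm, as the interface text tells. Its arguments: {"type":"object","properties":{"xyz":{"type":"array"},"rot":{"type":"array"},"gripper":{"type":"array"}},"required":["xyz","rot","gripper"]}

```bash
ls; mkdir -p pics; python3 - <<'E'
from plant import bot
import cv2,numpy as np
for n in("side","top"):
    im=bot.grab_frame(n); cv2.imwrite(f"pics/{n}0.png",im[:,:,::-1]); 
    c=bot.get_calibration(n); print(n,{k:(np.round(v,4).tolist()) for k,v in c.items()})
a=cv2.imread("pics/side0.png")
s=bot.state(); print(s, bot.grip_point_offset)
E
```

```text
pics
side {'fx': 429.5283, 'fy': 429.5283, 'cx': 254.4196, 'cy': 199.0599, 'k1': -0.0038, 'camera_from_world': [[0.8085, -0.5881, -0.0215, -0.4687], [0.41, 0.5366, 0.7376, -0.3202], [-0.4222, -0.6052, 0.6749, -1.0218], [0.0, 0.0, 0.0, 1.0]]}
top {'fx': 359.0998, 'fy': 359.0998, 'cx': 256.968, 'cy': 189.7116, 'k1': -0.0568, 'camera_from_world': [[0.0084, -1.0, 0.0019, -0.0209], [0.9911, 0.0086, 0.133, -0.5981], [-0.133, 0.0007, 0.9911, -1.1689], [0.0, 0.0, 0.0, 1.0]]}
{'time': 0.1, 'q': array([75.4829526 , 19.06900531, -3.70721397, 83.70065667,  1.23657649,
       77.34424188, -5.07063154]), 'joint_velocities': array([ 0.04187209, -0.11258127, -0.06123964, -0.0752312 , -0.09107057,
        0.08949205,  0.02331745]), 'joint_torque': array([ 2.33006496e-03, -6.26747918e+01,  4.96603351e-02, -3.92426705e+01,
        1.63727067e-02,  7.03875470e-03,  3.80341305e-05]), 'position': array([ 0.14288144, -0.60810069,  0.23059287]), 'orientation': array([-1.79925928e+02,  2.31633723e-03,  1.32232488e+01]), 'contact_force': array([-0.70315632,  0.47330984,  0.14904086]), 'ft_torque': array([-0.02013803, -0.03715086, -0.0203557 ]), 'grasp_force': 0.0, 'gripper_width': 0.08486209679391807} 0.0187
```

View pics/side0.png

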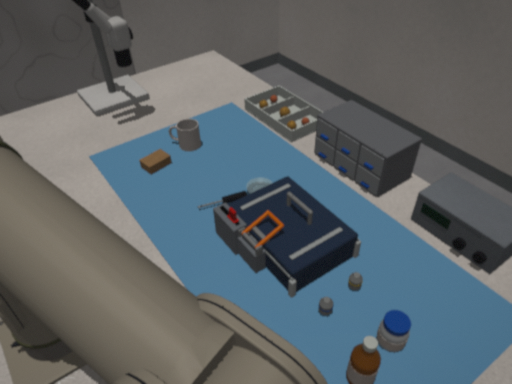

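View pics/top0.png

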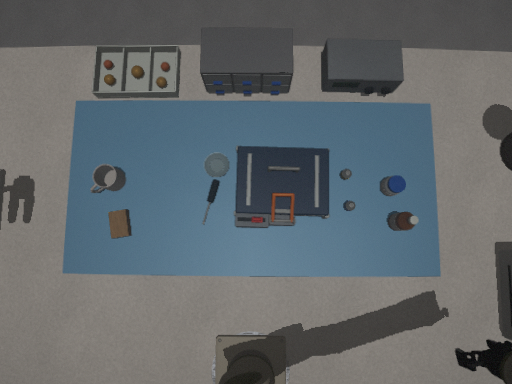

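The side view shows the case with the red tab at (233,214), the orange latch around (265,228) and the handle at (299,207). In the top view the tab is at (257,220), the latch at (283,207) and the lid handle at (284,169). The case is nearly aligned with the world axes.

```bash
cat > h.py <<'E'
import numpy as np,cv2
from plant import bot
C={n:bot.get_calibration(n) for n in("side","top")}
def ray(n,u,v):
    c=C[n];d=np.array([(u-c["cx"])/c["fx"],(v-c["cy"])/c["fy"]]);p=d.copy()
    for _ in range(8): p=d/(1+c["k1"]*(p@p))
    M=np.array(c["camera_from_world"]);R=M[:3,:3]
    return -R.T@M[:3,3], R.T@np.array([p[0],-p[1],-1.])
def onz(n,u,v,z):
    o,d=ray(n,u,v);return o+d*(z-o[2])/d[2]
def tri(a,b):
    (o1,d1),(o2,d2)=ray("side",*a),ray("top",*b)
    t=np.linalg.lstsq(np.c_[d1,-d2],o2-o1,rcond=None)[0]
    p,q=o1+t[0]*d1,o2+t[1]*d2
    return (p+q)/2,np.linalg.norm(p-q)
def proj(n,P):
    c=C[n];M=np.array(c["camera_from_world"]);x=M[:3,:3]@np.array(P)+M[:3,3]
    s=np.array([x[0],-x[1]])/-x[2];s=s*(1+c["k1"]*(s@s));return np.array([c["cx"]+c["fx"]*s[0],c["cy"]+c["fy"]*s[1]])
def mask(im,col):
    h=cv2.cvtColor(im,cv2.COLOR_RGB2HSV)
    H,S,V=[h[...,i].astype(int) for i in range(3)]
    if col=="red": return (((H<4)|(H>174))&(S>150)&(V>60)).astype(np.uint8)
    if col=="orange": return ((H>=5)&(H<16)&(S>170)&(V>90)).astype(np.uint8)
def blobs(n,im,col,box):
    m=mask(im,col);b=np.zeros_like(m);b[box[1]:box[3],box[0]:box[2]]=1;m*=b
    return m
E
python3 - <<'E'
from h import *
B={"side":(180,150,370,300),"top":(225,130,345,240)}
for n in B:
    im=cv2.imread(f"pics/{n}0.png")[:,:,::-1].copy()
    for col in("red","orange"):
        m=blobs(n,im,col,B[n]);v,u=np.nonzero(m)
        print(n,col,len(u),u.mean(),v.mean(),u.min(),u.max(),v.min(),v.max(),cv2.minAreaRect(np.c_[u,v].astype(np.float32)))
s=cv2.imread("pics/side0.png")[170:295,200:370];t=cv2.imread("pics/top0.png")[135:235,225:345]
s=cv2.resize(s,None,fx=4.4,fy=4.4,interpolation=2);t=cv2.resize(t,None,fx=5.5,fy=5.5,interpolation=2)
cv2.imwrite("pics/sc.png",cv2.convertScaleAbs(s,alpha=1.7));cv2.imwrite("pics/tc.png",cv2.convertScaleAbs(t,alpha=1.7))
E
```

```text
side red 98 232.1122448979592 215.21428571428572 227 237 207 222 ((233.00003051757812, 215.50003051757812), (14.849241256713867, 9.192387580871582), 45.0)
side orange 298 266.1677852348993 226.13422818791946 244 283 211 245 ((263.6763916015625, 227.78045654296875), (23.023326873779297, 33.95562744140625), 49.08561706542969)
top red 23 256.6521739130435 218.95652173913044 252 261 218 221 ((256.5, 219.5), (3.0, 9.0), 90.0)
top orange 11 283.6363636363636 200.0 273 293 195 207 ((283.0, 201.0), (10.932236671447754, 20.603063583374023), 86.98721313476562)
```

View pics/sc.png

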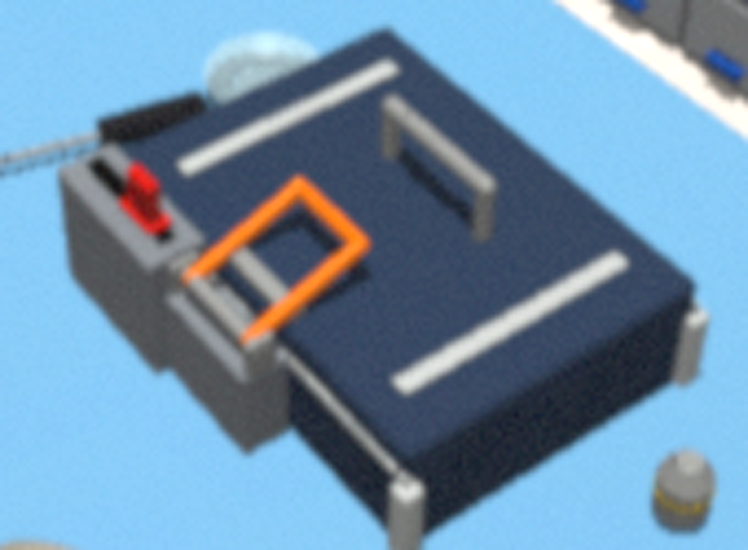

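View pics/tc.png

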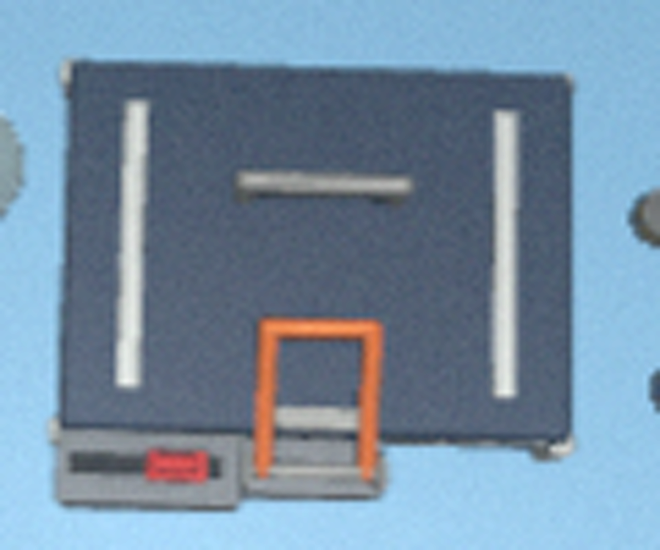

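Side crop: latch bar from (298,183) to (367,243), handle bar from (392,103) to (487,187), fin top about (143,172). Top crop: latch bar from (262,327) to (378,327), handle from (239,180) to (411,185), fin (147..208, 463). The slot extends to the left of the fin, which is case +y.

```bash
cat > m.py <<'E'
from h import *
S=lambda u,v:(200+(u+.5)/4.4-.5,170+(v+.5)/4.4-.5)
T=lambda u,v:(225+(u+.5)/5.5-.5,135+(v+.5)/5.5-.5)
P={"barL":((298,183),(262,327)),"barR":((367,243),(378,327)),"hanL":((390,103),(239,180)),"hanR":((488,187),(411,185)),
"tabtop":((143,172),(177,463)),"lidFL":((387,30),(70,65)),"lidFR":((692,288),(572,77)),"lidNR":((412,458),(568,438))}
for k,(a,b) in P.items():
    p,e=tri(S(*a),T(*b));print(k,p.round(4),round(e,4))
Q={"lidFL":((70,65),.09),"lidFR":((572,77),.09),"lidNR":((568,438),.09),"hanL":((239,180),.129),"hanR":((411,185),.129),"barL":((262,327),.118),"barR":((378,327),.118),"tab":((177,463),.134)}
for k,(b,z) in Q.items(): print("top",k,onz("top",*T(*b),z).round(4))
E
python3 m.py
```

```text
barL [ 0.5762 -0.0648  0.1165] 0.0036
barR [ 0.5765 -0.131   0.1185] 0.0035
hanL [ 0.6595 -0.0509  0.1266] 0.0032
hanR [ 0.6556 -0.1484  0.1313] 0.001
tabtop [ 0.4968 -0.0166  0.1353] 0.0029
lidFL [0.7393 0.0491 0.0802] 0.0054
lidFR [ 0.7312 -0.2512  0.0829] 0.0012
lidNR [ 0.5163 -0.2463  0.0818] 0.0036
top lidFL [0.7343 0.0499 0.09  ]
top lidFR [ 0.73   -0.2501  0.09  ]
top lidNR [ 0.5142 -0.2437  0.09  ]
top hanL [ 0.6576 -0.05    0.129 ]
top hanR [ 0.6556 -0.1484  0.129 ]
top barL [ 0.5744 -0.0638  0.118 ]
top barR [ 0.575  -0.1302  0.118 ]
top tab [ 0.4956 -0.0159  0.134 ]
```

Emit:
send_rows(xyz=[[0.029,0.046,0.01],[0.058,0.092,0.02],[0.087,0.138,0.02],[0.116,0.184,0.02],[0.145,0.23,0.02],[0.174,0.276,0.02],[0.203,0.322,0.02],[0.232,0.368,0.02]], rot=[[0,0,0.11],[0,0,0.22],[0,0,0.33],[0,0,0.44],[0,0,0.55],[0,0,0.66],[0,0,0.77],[0,0,0.88]], gripper=[255,255,255,255,255,255,255,255])

```text
time: 1.1
position: [0.3755, -0.2388, 0.2512]
orientation: [180.0, 0.0, 63.8]
contact_force: [0.4, -0.7, -0.4]
gripper_width: -0.0
grasp_force: 0.0
```

Emit:
send_rows(xyz=[[0.03,0.047,0],[0.06,0.094,0],[0.09,0.141,0],[0.121,0.19,-0.03],[0.121,0.19,-0.06],[0.121,0.19,-0.09],[0.121,0.19,-0.09]], rot=[[0,0,0.11],[0,0,0.22],[0,0,0.33],[0,0,0.44],[0,0,0.44],[0,0,0.44],[0,0,0.44]], gripper=[255,255,255,255,255,255,255])

```text
time: 1.98
position: [0.4944, -0.0503, 0.1594]
orientation: [-179.8, -0.1, 88.9]
contact_force: [0.4, -0.1, -0.5]
gripper_width: 0.0001
grasp_force: 0.0
```

```bash
python3 - <<'E'
from h import *
print(bot.state()["orientation"])
for n,(x,y,w,h),f in(("side",(180,120,160,150),4),):
    im=bot.grab_frame(n)[y:y+h,x:x+w,::-1]
    cv2.imwrite(f"pics/{n}1.png",cv2.convertScaleAbs(cv2.resize(im,None,fx=f,fy=f,interpolation=2),alpha=1.7))
E
```

```text
[-1.79757764e+02 -6.00081755e-02  8.88733921e+01]
```

View pics/side1.png

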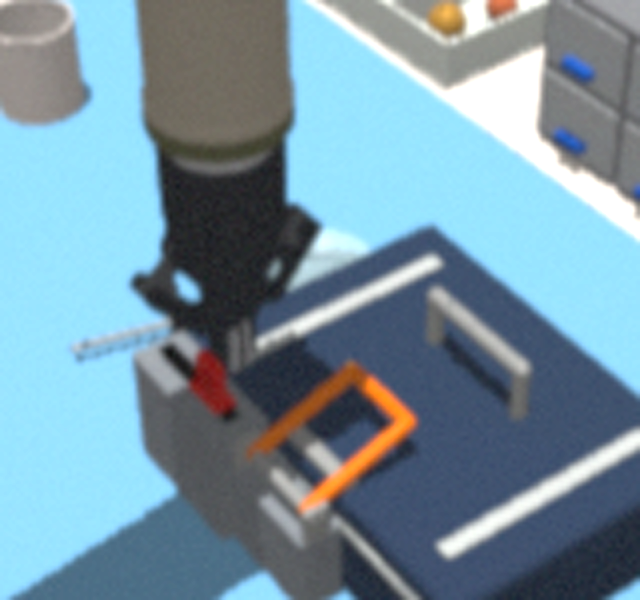

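The closed fingertips, at about (240,365) in the crop, are above the cover on the latch side of the red fin (212,380), as planned. I'll lower them beside the fin.

Emit:
send_rows(xyz=[[0.001,0,-0.02],[0.001,0,-0.04],[0.001,0,-0.047],[0.001,0.004,-0.047],[0.001,0.006,-0.047],[0.001,0.006,-0.047]], rot=[[0,0,0],[0,0,0],[0,0,0],[0,0,0],[0,0,0],[0,0,0]], gripper=[255,255,255,255,255,255])

```text
time: 2.78
position: [0.4974, -0.0442, 0.1151]
orientation: [179.9, 0.0, 88.9]
contact_force: [-1.0, -0.8, 0.4]
gripper_width: -0.0001
grasp_force: 0.0
```

Emit:
send_rows(xyz=[[0,0.0015,-0.001],[0,0.003,-0.001],[0,0.0045,-0.001],[0,0.005,-0.001],[0,0.005,-0.001]], rot=[[0,0,0],[0,0,0],[0,0,0],[0,0,0],[0,0,0]], gripper=[255,255,255,255,255])

```text
time: 3.4
position: [0.497, -0.0399, 0.1134]
orientation: [180.0, 0.0, 88.8]
contact_force: [0.3, -2.6, 0.5]
gripper_width: 0.0001
grasp_force: 1.5
```

Emit:
send_rows(xyz=[[0,0.001,0],[0,0.002,0],[0,0.002,0]], rot=[[0,0,0],[0,0,0],[0,0,0]], gripper=[255,255,255])

```text
time: 3.78
position: [0.497, -0.0373, 0.1134]
orientation: [180.0, -0.0, 88.9]
contact_force: [0.3, -2.1, 1.2]
gripper_width: -0.0002
grasp_force: 1.2
```

Emit:
send_rows(xyz=[[0,0.001,0],[0,0.002,0],[0,0.002,0]], rot=[[0,0,0],[0,0,0],[0,0,0]], gripper=[255,255,255])

```text
time: 4.15
position: [0.4971, -0.0352, 0.1134]
orientation: [180.0, -0.0, 88.9]
contact_force: [1.3, -2.7, 0.1]
gripper_width: -0.0002
grasp_force: 1.1
```

Emit:
send_rows(xyz=[[0,0.001,0],[0,0.0015,0],[0,0.0015,0]], rot=[[0,0,0],[0,0,0],[0,0,0]], gripper=[255,255,255])

```text
time: 4.53
position: [0.4971, -0.0338, 0.1133]
orientation: [180.0, -0.0, 88.9]
contact_force: [1.0, -3.1, -0.3]
gripper_width: -0.0002
grasp_force: 1.3
```

Emit:
send_rows(xyz=[[0,0.001,0],[0,0.0016,0],[0,0.0016,0]], rot=[[0,0,0],[0,0,0],[0,0,0]], gripper=[255,255,255])

```text
time: 4.9
position: [0.497, -0.0323, 0.1133]
orientation: [180.0, -0.0, 88.9]
contact_force: [1.7, -2.5, -0.3]
gripper_width: 0.0001
grasp_force: 1.3
```

Emit:
send_rows(xyz=[[0,0.001,0],[0,0.0016,0],[0,0.0016,0]], rot=[[0,0,0],[0,0,0],[0,0,0]], gripper=[255,255,255])

```text
time: 5.28
position: [0.4971, -0.0315, 0.1134]
orientation: [180.0, 0.1, 88.8]
contact_force: [1.7, -5.3, 1.1]
gripper_width: 0.0002
grasp_force: 2.8
```

Emit:
send_rows(xyz=[[0,0.0005,0],[0,0.0005,0]], rot=[[0,0,0],[0,0,0]], gripper=[255,255])

```text
time: 5.52
position: [0.497, -0.0313, 0.1134]
orientation: [180.0, 0.1, 88.8]
contact_force: [0.9, -6.4, 0.8]
gripper_width: -0.0003
grasp_force: 3.3
```

The force climbed from the 3 N sliding level to 6.4 N while the fin stopped advancing, so the tab is gently on its stop. I'll back off and go to the latch bar.

Emit:
send_rows(xyz=[[0,-0.008,0],[0,-0.01,0.03],[0,-0.01,0.057],[0.025,-0.03,0.057],[0.05,-0.05,0.057],[0.079,-0.068,0.057],[0.079,-0.068,0.057],[0.079,-0.068,0.047]], rot=[[0,0,0],[0,0,0],[0,0,0],[0,0,0],[0,0,0],[0,0,0],[0,0,0],[0,0,0]], gripper=[255,255,255,120,120,120,120,120])

```text
time: 6.52
position: [0.5759, -0.0973, 0.1602]
orientation: [180.0, -0.1, 88.9]
contact_force: [0.0, -0.8, 0.4]
gripper_width: 0.0449
grasp_force: 0.0
```

```bash
python3 - <<'E'
from h import *
print(bot.state()["gripper_width"])
x,y,w,h=200,150,150,140
im=bot.grab_frame("side")[y:y+h,x:x+w,::-1]
cv2.imwrite("pics/side2.png",cv2.convertScaleAbs(cv2.resize(im,None,fx=4,fy=4,interpolation=2),alpha=1.7))
for k,P in dict(tcp=bot.state()["position"],bar=(.576,-.098,.118),tabtop=(.497,-.0073,.134)).items(): print(k,(proj("side",P)-[x,y])*4)
E
```

```text
0.04490952284603734
tcp [295.72749854 227.24203109]
bar [297.21399869 271.85501429]
tabtop [118.78933527 228.701799  ]
```

View pics/side2.png

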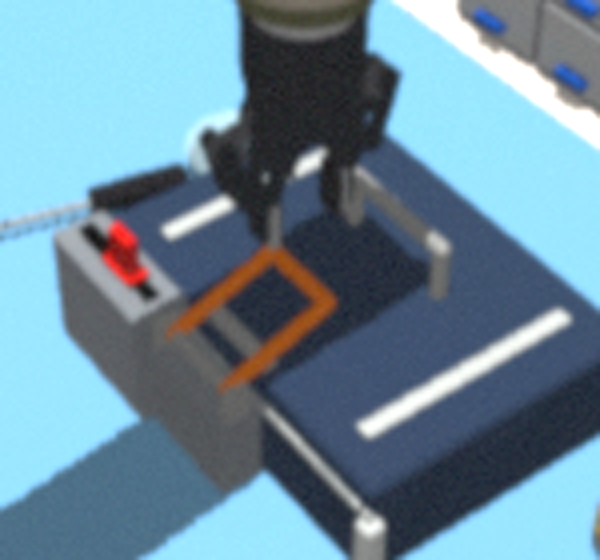

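The tab (122,240) has moved along its slot. The fingertips at (273,240) and (350,215) straddle the bar, which runs from (275,255) to (335,300). I'll lower and grip.

Emit:
send_rows(xyz=[[0,0,-0.025],[0,0,-0.045],[0,0,-0.056],[0,0,-0.056],[0,0,-0.056],[0,0,-0.056],[0,0,-0.056],[0,0,-0.056]], rot=[[0,0,0],[0,0,0],[0,0,0],[0,0,0],[0,0,0],[0,0,0],[0,0,0],[0,0,0]], gripper=[120,120,120,120,255,255,255,255])

```text
time: 7.58
position: [0.5748, -0.0982, 0.1051]
orientation: [-179.9, 0.0, 88.9]
contact_force: [-10.8, 0.2, 10.0]
gripper_width: 0.0087
grasp_force: 58.8
```

Emit:
send_rows(xyz=[[0,0,0.002],[-0.001,0,0.004],[-0.001,0,0.004]], rot=[[0,0,0],[0,0,0],[0,0,0]], gripper=[255,255,255])

```text
time: 7.95
position: [0.5737, -0.0982, 0.1079]
orientation: [-179.9, -0.0, 88.9]
contact_force: [-6.3, -0.0, -3.9]
gripper_width: 0.0088
grasp_force: 58.6
```

Emit:
send_rows(xyz=[[-0.001,0,0.002],[-0.002,0,0.004],[-0.002,0,0.004]], rot=[[0,0,0],[0,0,0],[0,0,0]], gripper=[255,255,255])

```text
time: 8.32
position: [0.572, -0.0982, 0.1119]
orientation: [-179.9, -0.0, 88.9]
contact_force: [-7.5, -0.1, -6.8]
gripper_width: 0.0084
grasp_force: 58.6
```

Emit:
send_rows(xyz=[[-0.001,0,0.001],[-0.001,0,0.003],[-0.001,0,0.003]], rot=[[0,-0.06,0],[0,-0.12,0],[0,-0.12,0]], gripper=[255,255,255])

```text
time: 8.7
position: [0.5715, -0.0982, 0.1159]
orientation: [173.1, -0.1, 88.9]
contact_force: [-4.8, 2.2, -3.9]
gripper_width: 0.0083
grasp_force: 60.0
```

```bash
python3 - <<'E'
import numpy as np
def tcp(th,t): 
    p=.3588+th; return np.array([.495+.0854*np.cos(p)+.014*np.sin(t), .088+.0854*np.sin(p)-.014*np.cos(t)])
b=tcp(.13,.12);print(b)
for th in np.arange(.2,1.46,.1):
    t=min(.12+(th-.13)*.6,.9);print(round(th,2),round(t-.12,3),(tcp(th,t)-b).round(4))
from plant import bot; print(bot.state()["q"].round(1))
E
```

```text
[0.57207537 0.11420168]
0.2 0.042 [-0.0024  0.0053]
0.3 0.102 [-0.0065  0.0124]
0.4 0.162 [-0.0112  0.0191]
0.5 0.222 [-0.0166  0.0253]
0.6 0.282 [-0.0225  0.0308]
0.7 0.342 [-0.029   0.0357]
0.8 0.402 [-0.0359  0.0399]
0.9 0.462 [-0.0432  0.0434]
1.0 0.522 [-0.0507  0.0461]
1.1 0.582 [-0.0585  0.048 ]
1.2 0.642 [-0.0664  0.0491]
1.3 0.702 [-0.0743  0.0493]
1.4 0.762 [-0.0822  0.0488]
[ 39.4  18.4 -39.1 103.2  13.6  56.1  -5.7]
```

Emit:
send_rows(xyz=[[-0.0024,0,0.0053],[-0.0065,0,0.0124],[-0.0112,0,0.0191],[-0.0166,0,0.0253],[-0.0225,0,0.0308],[-0.0225,0,0.0308]], rot=[[0,-0.042,0],[0,-0.102,0],[0,-0.162,0],[0,-0.222,0],[0,-0.282,0],[0,-0.282,0]], gripper=[255,255,255,255,255,255])

```text
time: 9.45
position: [0.5491, -0.0978, 0.1466]
orientation: [157.0, -0.4, 89.0]
contact_force: [-3.2, 2.7, -5.6]
gripper_width: 0.0085
grasp_force: 59.1
```

Emit:
send_rows(xyz=[[-0.0065,0,0.0049],[-0.0134,0,0.0091],[-0.0207,0,0.0126],[-0.0282,0,0.0153],[-0.036,0,0.0172],[-0.0439,0,0.0183],[-0.0518,0,0.0185],[-0.0597,0,0.018]], rot=[[0,-0.06,0],[0,-0.12,0],[0,-0.18,0],[0,-0.24,0],[0,-0.3,0],[0,-0.36,0],[0,-0.42,0],[0,-0.48,0]], gripper=[255,255,255,255,255,255,255,255])

```text
time: 10.45
position: [0.5171, -0.1079, 0.1835]
orientation: [132.4, -1.0, 89.9]
contact_force: [1.2, -1.7, 3.0]
gripper_width: 0.0005
grasp_force: 0.0
```

```bash
python3 - <<'E'
from h import *
s=bot.state();print(s["q"].round(1),s["position"],s["contact_force"])
x,y,w,h=190,130,160,150
im=bot.grab_frame("side")[y:y+h,x:x+w,::-1]
cv2.imwrite("pics/side3.png",cv2.convertScaleAbs(cv2.resize(im,None,fx=4,fy=4,interpolation=2),alpha=1.7))
E
```

```text
[ 53.2 -16.  -34.8 138.3 -72.2  22.1  76.6] [ 0.51714284 -0.10791173  0.18345364] [ 1.15193783 -1.67875026  2.95846254]
```

View pics/side3.png

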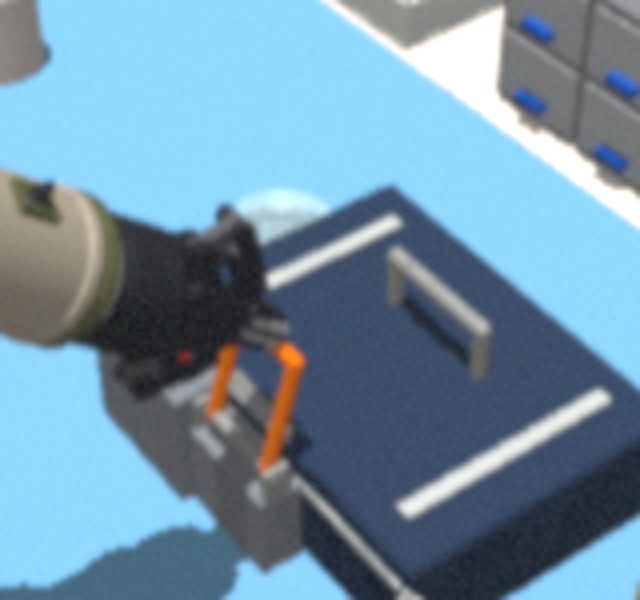

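The arm ran into joint limits (j4, j5) and slipped off the bar. The latch is standing part-way up, with its bar corner at (295,355). I'll straighten the tool above it and push the bar over from behind.

Emit:
send_rows(xyz=[[0,0,0.03],[0,0,0.06],[0.02,0,0.08],[0.04,0,0.09],[0.07,0,0.09],[0.09,0,0.09],[0.1,0,0.09],[0.1,0,0.09]], rot=[[0,0,0],[0,0.1,0],[0,0.25,0],[0,0.4,0],[0,0.55,0],[0,0.7,0],[0,0.75,0],[0,0.75,0]], gripper=[255,255,255,255,255,255,255,255])

```text
time: 11.5
position: [0.6216, -0.1095, 0.2773]
orientation: [174.9, -0.5, 88.6]
contact_force: [-0.2, -0.4, 0.1]
gripper_width: -0.0005
grasp_force: 0.0
```

```bash
python3 - <<'E'
from h import *
s=bot.state();print(s["q"].round(1),s["position"],s["contact_force"],s["orientation"])
x,y,w,h=190,130,160,150
im=bot.grab_frame("side");m=blobs("side",im,"orange",(190,130,350,290));v,u=np.nonzero(m)
im=im[y:y+h,x:x+w,::-1]
cv2.imwrite("pics/side4.png",cv2.convertScaleAbs(cv2.resize(im,None,fx=4,fy=4,interpolation=2),alpha=1.7))
for th in np.arange(.6,1.5,.1):
    p=.3588+th;P=(.495+.0854*np.cos(p),-.098,.088+.0854*np.sin(p));print(round(th,1),np.round(P,4),((proj("side",P)-[x,y])*4).round(),)
E
```

```text
[ 52.   26.5 -62.6  81.1  23.8  81.2 -10.9] [ 0.62162718 -0.10954355  0.27727386] [-0.17915376 -0.41970887  0.10452354] [174.93493771  -0.53285914  88.63365643]
0.6 [ 0.5441 -0.098   0.1579] [298. 329.]
0.7 [ 0.5368 -0.098   0.1624] [289. 328.]
0.8 [ 0.5292 -0.098   0.1663] [279. 329.]
0.9 [ 0.5212 -0.098   0.1693] [269. 331.]
1.0 [ 0.513  -0.098   0.1715] [258. 334.]
1.1 [ 0.5045 -0.098   0.1729] [247. 339.]
1.2 [ 0.496  -0.098   0.1734] [235. 344.]
1.3 [ 0.4875 -0.098   0.1731] [224. 350.]
1.4 [ 0.479  -0.098   0.1719] [213. 357.]
```

View pics/side4.png

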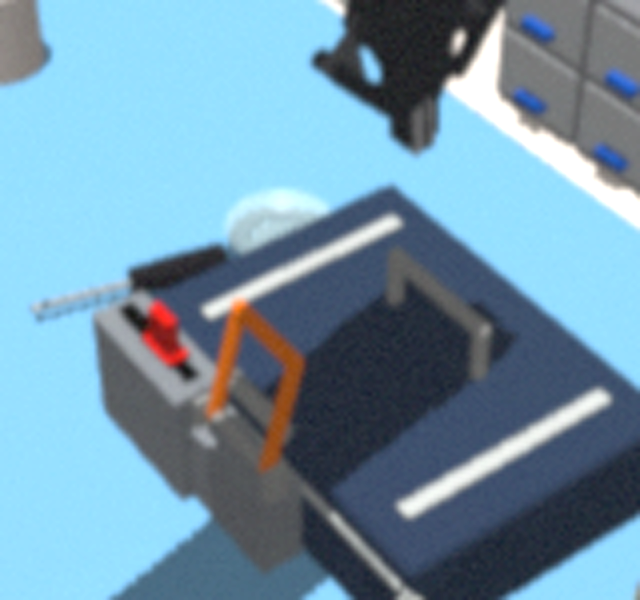

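The latch stands at about 0.9 rad: its bar middle, at (269,332) in the crop, puts the bar near (0.521, -0.098, 0.169). I'll bring the fingers down behind it and push it to the front.

Emit:
send_rows(xyz=[[-0.02,0.005,-0.04],[-0.04,0.0115,-0.08],[-0.058,0.0115,-0.122],[-0.058,0.0115,-0.122],[-0.068,0.0115,-0.122],[-0.078,0.0115,-0.122],[-0.086,0.0115,-0.122],[-0.086,0.0115,-0.122]], rot=[[0,0.05,0],[0,0.085,0],[0,0.085,0],[0,0.085,0],[0,0.085,0],[0,0.085,0],[0,0.085,0],[0,0.085,0]], gripper=[255,255,255,255,255,255,255,255])

```text
time: 12.55
position: [0.5323, -0.0972, 0.1557]
orientation: [179.7, -0.3, 88.8]
contact_force: [0.8, -0.8, -0.3]
gripper_width: 0.0003
grasp_force: 0.0
```

Emit:
send_rows(xyz=[[-0.007,0,0],[-0.014,0,0],[-0.021,0,0],[-0.027,0,0],[-0.032,0,0],[-0.032,0,0]], rot=[[0,0,0],[0,0,0],[0,0,0],[0,0,0],[0,0,0],[0,0,0]], gripper=[255,255,255,255,255,255])

```text
time: 13.3
position: [0.4996, -0.097, 0.1547]
orientation: [179.8, -0.4, 88.8]
contact_force: [0.4, -0.6, -0.8]
gripper_width: -0.0002
grasp_force: 0.0
```

```bash
python3 - <<'E'
from h import *
s=bot.state();print(s["q"].round(1),s["position"],s["contact_force"])
x,y,w,h=190,130,160,150
im=bot.grab_frame("side")[y:y+h,x:x+w,::-1]
cv2.imwrite("pics/side5.png",cv2.convertScaleAbs(cv2.resize(im,None,fx=4,fy=4,interpolation=2),alpha=1.7))
E
```

```text
[ 63.7  19.2 -66.2 104.2  18.5  68.6  -9.3] [ 0.49964075 -0.09704386  0.15470832] [ 0.35949069 -0.64108987 -0.78097197]
```

View pics/side5.png

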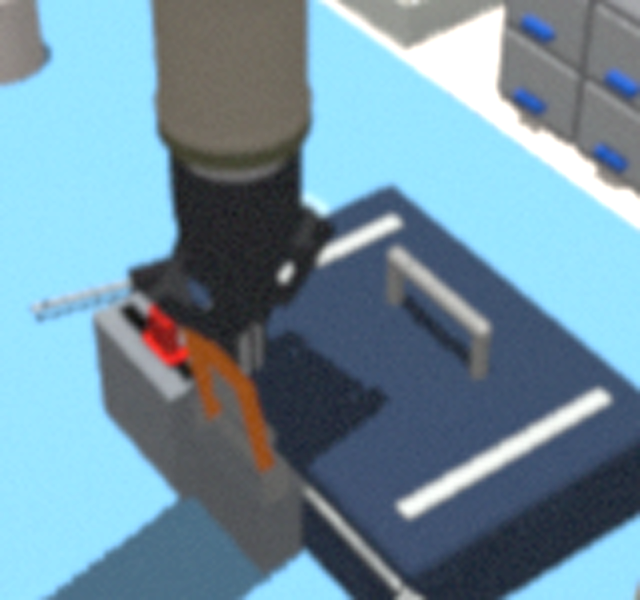

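The bar middle is now at about (220,355), so the latch is at about 1.35 rad. I'll nudge it further, gently.

Emit:
send_rows(xyz=[[-0.002,0,0],[-0.004,0,0],[-0.006,0,0],[-0.006,0,0]], rot=[[0,0,0],[0,0,0],[0,0,0],[0,0,0]], gripper=[255,255,255,255])

```text
time: 13.85
position: [0.4942, -0.0967, 0.1549]
orientation: [179.8, -0.4, 88.9]
contact_force: [-0.1, -0.9, -0.4]
gripper_width: -0.0003
grasp_force: 0.3
```

Emit:
send_rows(xyz=[[0.015,0,0],[0.03,0,0.03],[0.06,0,0.05],[0.11,0,0.05],[0.163,-0.002,0.05],[0.163,-0.002,0.05],[0.163,-0.002,0.01],[0.163,-0.002,0.01]], rot=[[0,0,0],[0,0,0],[0,0,0],[0,0,0],[0,0,0],[0,0,0],[0,0,0],[0,0,0]], gripper=[255,255,255,120,120,120,120,120])

```text
time: 14.85
position: [0.6552, -0.0992, 0.1624]
orientation: [-179.9, -0.4, 88.9]
contact_force: [-0.1, 0.0, -0.4]
gripper_width: 0.0449
grasp_force: 0.0
```

Emit:
send_rows(xyz=[[0,0,-0.03],[0,0,-0.052],[0,0,-0.052],[0,0,-0.052],[0,0,-0.052],[0,0,-0.052],[0,0,-0.052]], rot=[[0,0,0],[0,0,0],[0,0,0],[0,0,0],[0,0,0],[0,0,0],[0,0,0]], gripper=[120,120,120,255,255,255,255])

```text
time: 15.72
position: [0.6568, -0.0987, 0.1144]
orientation: [179.8, -0.4, 88.9]
contact_force: [-7.6, -0.5, 7.4]
gripper_width: 0.01
grasp_force: 58.6
```

Emit:
send_rows(xyz=[[0.003,0,0.004],[0.0064,0,0.0077],[0.01,0,0.011],[0.0135,0,0.0147],[0.0213,0,0.021],[0.0213,0,0.021]], rot=[[0,0,0],[0,0,0],[0,0,0],[0,0,0],[0,0,0],[0,0,0]], gripper=[255,255,255,255,255,255])

```text
time: 16.48
position: [0.676, -0.099, 0.1351]
orientation: [-179.9, -0.3, 88.9]
contact_force: [-20.7, -1.7, 13.9]
gripper_width: 0.0098
grasp_force: 59.2
```

Emit:
send_rows(xyz=[[0.003,0,0.004],[0.007,0,0.0072],[0.0115,0,0.0098],[0.0158,0,0.012],[0.0205,0,0.014],[0.0251,0,0.0157],[0.0327,0,0.018],[0.0327,0,0.018]], rot=[[0,0,0],[0,0,0],[0,0,0],[0,0,0],[0,0,0],[0,0,0],[0,0,0],[0,0,0]], gripper=[255,255,255,255,255,255,255,255])

```text
time: 17.48
position: [0.7108, -0.0997, 0.1545]
orientation: [179.8, -0.3, 88.8]
contact_force: [-12.0, -3.4, 13.8]
gripper_width: 0.0097
grasp_force: 58.9
```

Emit:
send_rows(xyz=[[0,0,0],[0,0,0],[0,0,0],[0,0,0.01],[0,0,0.04],[0,0,0.09],[0,0,0.13],[0,0,0.13]], rot=[[0,0,0],[0,0,0],[0,0,0],[0,0,0],[0,0,0],[0,0,0],[0,0,0],[0,0,0]], gripper=[180,180,180,180,180,180,180,180])

```text
time: 18.48
position: [0.7125, -0.098, 0.2866]
orientation: [179.4, -0.4, 88.9]
contact_force: [0.5, -0.1, -0.8]
gripper_width: 0.0252
grasp_force: 0.0
```

```bash
python3 - <<'E'
from h import *
s=bot.state();print(s["position"],s["contact_force"])
x,y,w,h=190,110,180,170
im=bot.grab_frame("side")[y:y+h,x:x+w,::-1]
cv2.imwrite("pics/side6.png",cv2.convertScaleAbs(cv2.resize(im,None,fx=3.5,fy=3.5,interpolation=2),alpha=1.7))
E
```

```text
[ 0.71248197 -0.09800505  0.28658282] [ 0.50460376 -0.05377063 -0.80011096]
```

View pics/side6.png

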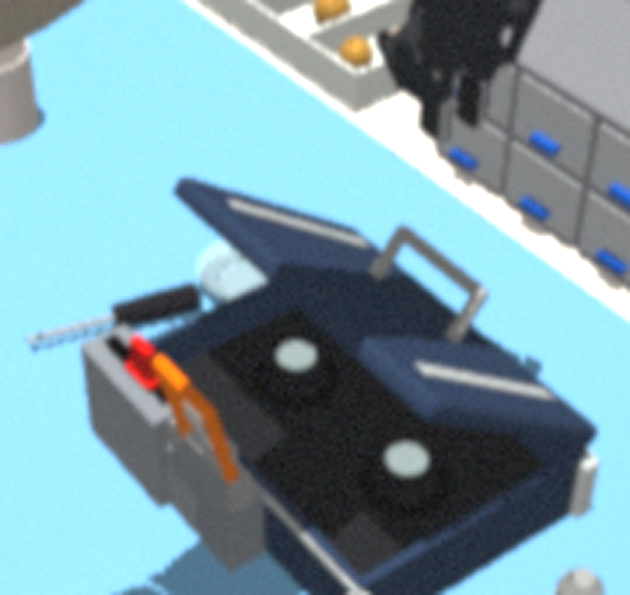

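The lid stands open with its handle at about (440,265), the latch is over to the front at (200,410), and the gripper is clear. The things in view beside the case look unmoved.

```bash
python3 -c "
from plant import bot
print(bot.hand_in())"
```

```text
the job is handed in; nothing more can be done
None
```

I handed the job in after about 18.5 s: the tab is against its stop (about 3 N on the bumper), the latch is over to the front at about 1.4 rad after one slip part-way, and the lid stands open by itself at about 0.68 rad.

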